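# Let the larger lime out of the ledge dispenser

## Robot

A 7-joint arm with a two-finger parallel gripper is mounted at the origin on the work surface. World frame = base frame: x ahead of the robot, y to its left, z up, the work surface at z = 0. Lengths are in m, angles in degrees, forces in N, time in s.
With the tool pointing down it reaches from about 0.4 to 0.85 m from the base axis. Payload 10.4 kg.
Tool frame: the origin (TCP) lies midway between the tips of the shut fingers; the grasp point (between the pads) lies 19 mm behind it (arm.hold_point_z is the distance from the TCP to the grasp point, in m); z points along the fingers, y is the direction in which the jaws open and shut (so a half turn about z gives the same grasp; the last joint's range is limited). The gripper opens to 87 mm and grips with 3 to 60 N. Pads are 19 mm wide; open, the fingers measure 117 mm over their backs; the gripper's body (75 mm by 190 mm) begins 51 mm behind the grasp point.
Start: joints at [65.856, 19.034, -3.707, 83.658, 1.238, 77.344, -5.071], TCP at [0.243, -0.576, 0.223] pointing down, gripper open.
Joint ranges: [-148.97, 148.97], [-28.65, 121.19], [-84.17, 76.75], [9.2, 138.47], [-72.65, 252.65], [3.7, 117.97], [-149.18, 149.18]. Speed limits (degrees/s): [127.2, 127.2, 159.86, 159.86, 180, 180, 180].

## Interface

Orientations are given as a 3x3 rotation matrix whose columns are the frame's x, y, z axes.
In Python, from plant import get_obs, read_camera, calibration, workorder, arm gives the robot as it stands.
- The arm moves only by the shell command python3 -m inch 'ROWS' [OPENING] [FORCE]. ROWS is JSON, a list of rows, each a list of 4 numbers: the shift along the tool's x, y, z in m, then the turn about the tool's z in rad. In form: [[x, y, z, yaw], ...]. A call has 1 to 12 rows; each row shifts and turns the commanded pose from where the row before left it, along the tool's axes as they then stand; what a row does not reach is not made up. A row lasts 1/10 s, in which the tool goes at most 50 mm and 8.59 degrees, less where a joint would pass 70% of its speed; a pose out of reach is approached as far as the arm can. A call with a gripper value outside its range is refused whole. OPENING is the opening, from -1 (shut) to 1 (fully open), so that 0 is half open, set as the call begins (- or left out, the last holds). The fingers move at their own pace and stop on an object; FORCE is the grip in N (left out, the last holds). Time passes only in rows, so rows that do not move let the fingers close. It gives the time, the measured TCP pose, the force and the opening at its end, in the units of the state.
- get_obs(): the state, without advancing time (a new reading comes with each control period).
- read_camera(name): name is "scene" or "top" or "wrist"; returns (picture, depth): 420x560x3 uint8, red, green, blue; 420x560 float32, m along the optical axis (not along the pixel's ray), 0 where there is no reading.
- calibration(name): a dict with "fovy" (degrees; the focal length in pixels is half the picture's height over the tangent of half this angle, whatever the lens; pixels are square), "cx", "cy" (the principal point, pixels), "rvec" (rotation vector, rad) and "tvec" (3), from world to camera coordinates, as OpenCV has them. Camera axes: x right, y down, z forward; pixel columns grow to the right and rows downward; lengths in m; the calibration is good to about 2 mm. The wrist camera is an equidistant fisheye: a pixel r from the principal point sees the ray r / f radians off the axis. A picture is of the moment at which its call begins: read the wrist's pose just before it. calibration takes no time and is no camera call; for the wrist camera it gives the pose at the moment of the call.
- workorder.job_done(): hands the job in, once; it reports no verdict.
The state is a dict: "clock": time; "joint_positions": joint angles; "qd": joint speeds; "tau": joint torques, N m; "eef_pos": TCP position; "ee_rot": TCP orientation; "force": force on the tool from outside, world axes, zero at the start; "ft_torque": the same for the moment, N m; "grip_width": opening from 0.0 (shut) to 1.0 (fully open).
Only numpy, scipy, OpenCV 4.12 (cv2) and the standard library are available. Lean on these libraries where they do the work, as an engineer would, in place of code of your own. Each camera call takes 0.05 s, during which the arm holds its last target.

## Task

Get the larger of the two limes ready for the citrus press: push the steel catch tray sideways by its upright fin until it stands fully home in front of the chute that holds the larger lime, then press down the paddle of that chute's rocker so that its gate lifts and the lime rolls into the tray, and let the paddle come up again so that the gate is shut. Only push and press with the fingertips: do not pinch the fin and do not touch the limes. Leave the smaller lime behind its gate, its rocker unpressed, and everything else on the ledge where it is.

Things in the scene. Friction and masses are not known exactly. Their poses are not given: they have to be found in the camera images.
- unit: The lime dispenser: a wooden base plate 330 x 240 x 12 mm fixed to the counter, carrying two identical chutes side by side and, before their mouths, one sliding steel tray. Origin on the counter, 10 mm to the +x side of the plate's centre; x runs downhill from the paddles to the tray (about the robot's left), y across the chutes, z up.
- tray (a joint): Catch tray's slide, in m, along the unit's y: 0 = stop before the chute on the unit's -y side, 0.12 = stop before the chute on its +y side; it starts somewhere between. Pushing takes about 1.5 N; it stays where it is left.
- tray_mid (a point): Middle of the tray's inner floor, 24 mm above the counter. Open steel tray 100 mm (unit x) by 96 mm (unit y), walls 4 mm; its rim is 46 mm above the counter towards the chutes, 56 mm at the sides, 72 mm at the far end. Its centre is 95 mm to the +x side of the unit's origin.
- fin_top (a point): Top of the tray's push fin, above the fin's middle: 25 mm beyond the tray's far wall, 17 mm from the fin's free end, 80 mm above the counter. The fin is an upright steel plate 10 mm thick across the sliding direction (unit y) and 42 mm long, standing out from the tray's far wall; it reaches down to 24 mm above the counter, and there is free space on both sides of it.
- mouth_big (a point): A wooden chute 64 mm wide, 140 mm long, floor falling 1 in 5 towards the unit's +x, on the base plate 80 mm to the -x side of the unit's origin and 60 mm to one side of it. Which chute stands on which side (unit +y or -y) changes. Middle of the floor edge at the open low end of the chute with the larger lime, 54 mm above the counter; x points downhill out of the chute, y across it, z up.
- mouth_small (a point): A wooden chute 64 mm wide, 140 mm long, floor falling 1 in 5 towards the unit's +x, on the base plate 80 mm to the -x side of the unit's origin and 60 mm to one side of it. Which chute stands on which side (unit +y or -y) changes. Middle of the floor edge at the open low end of the chute with the smaller lime, 54 mm above the counter; x points downhill out of the chute, y across it, z up.
- lever_big (a joint): Rocker of the chute with the larger lime, in rad: 0 = at rest, gate shut; grows as the paddle goes down and the gate rises, stop at 0.55. Its pivot lies across the chute 132 mm above the counter, 85 mm from the paddle's middle and 90 mm from the gate (in plan). A spring brings it back to 0; the paddle needs about 1.5 N at first and about 4 N fully down. The larger lime passes under the gate from about 0.42.
- lever_small (a joint): Rocker of the chute with the smaller lime, in rad: 0 = at rest, gate shut; grows as the paddle goes down and the gate rises, stop at 0.55. Its pivot lies across the chute 132 mm above the counter, 85 mm from the paddle's middle and 90 mm from the gate (in plan). A spring brings it back to 0; the paddle needs about 1.5 N at first and about 4 N fully down. The larger lime passes under the gate from about 0.42.
- paddle_big (a point): Middle of the top face of the paddle (flat steel plate 44 x 44 mm, 8 mm thick) at the uphill end of the rocker of the chute with the larger lime. At rest it is 152 mm above the counter and level; pressed, it goes almost straight down, 43 mm at 0.5 rad, tipping with the rocker, to 105 mm above the counter at the stop. 85 mm uphill (unit -x) of the pivot. At rest the rocker and its bearing posts reach no higher than 155 mm; pressed, the gate end rises to about 190 mm.
- paddle_small (a point): Middle of the top face of the paddle (flat steel plate 44 x 44 mm, 8 mm thick) at the uphill end of the rocker of the chute with the smaller lime. At rest it is 152 mm above the counter and level; pressed, it goes almost straight down, 43 mm at 0.5 rad, tipping with the rocker, to 105 mm above the counter at the stop. 85 mm uphill (unit -x) of the pivot. At rest the rocker and its bearing posts reach no higher than 155 mm; pressed, the gate end rises to about 190 mm.
- gate_big (a point): Lower edge of the gate plate (44 mm wide, 6 mm thick, 64 mm high) at the downhill end of the rocker of the chute with the larger lime; at rest 10 mm above the chute floor, with the lime lying behind it. The other rocker has the same gate.
- lime_big: The larger lime, a green ball 46 mm across, 55 g (the body turns as it rolls; see its centre).
- lime_big_center (a point): Centre of the larger lime.
- lime_small: The smaller lime, a ball of the same green, 33 mm across, 22 g.
- lime_small_center (a point): Centre of the smaller lime.
- molcajete: Dark stone mortar on a rubber ring, 164 mm across, 95 mm high (pestle to 150 mm), origin under its centre. Leave alone, like all that follow.
- crock: White lidded ceramic crock, 120 mm across, 160 mm high, origin under its centre.
- warmer: Steel tortilla warmer with domed lid, 188 mm across, 124 mm high, origin under its centre.
- citrus_press: Plastic citrus press lying flat, cup 68 mm across, handles 130 mm long to its -x, 52 mm high, origin under the cup.
- salt_jar: Small glass jar, 48 mm across, 85 mm high, standing beside the dispenser's chutes; origin under its centre.
- salsa_cup: Small terracotta cup, 60 mm across, 45 mm high, standing beside the chutes on the other side; origin under its centre.
- spoon: Wooden spoon lying on the counter.

How it is judged (in metres and radians):
On the way, in this order (a step that is already met when the one before it is completed fails the run):
1. the tray stands before the chute with the larger lime, within 18 mm (y of tray_mid in the frame of mouth_big between -0.018 and 0.018 m), for 0.1 s.
2. the larger lime's rocker is pressed and its gate lifted (value of joint lever_big above 0.35 rad), for 0.02 s.
3. the larger lime lies in the tray (x of lime_big_center in the frame of tray_mid between -0.046 and 0.046 m and y of lime_big_center in the frame of tray_mid between -0.044 and 0.044 m and z of lime_big_center in the frame of tray_mid between 0 and 0.042 m), for 0.3 s.
At the end, for the whole second after the job is handed in: The larger lime rests in the tray (slower than 50 mm/s), the tray is within 18 mm of the middle of its chute, both rockers are back at rest (below 0.06 rad) and the smaller lime is within 15 mm of its start (all of step 1 and all of step 3 and linear speed of lime_big below 0.05 m/s and value of joint each of lever_big, lever_small below 0.06 rad and distance of lime_small_center from where it was at the start of the episode below 0.015 m); the robot touches nothing.
It fails at once if the smaller lime's rocker is pressed (over 0.12 rad) or that lime is moved by more than 20 mm (value of joint lever_small above 0.12 rad or distance of lime_small_center from where it was at the start of the episode above 0.02 m).
It fails at once if the robot touches a lime (contact force between any of the fingers, the arm and lime_big above 0.5 N or contact force between any of the fingers, the arm and lime_small above 0.5 N).
It fails at once if the larger lime is lifted above its place in the chute (centre over 130 mm) (height (world z) of lime_big_center above 0.13 m).
It fails at once if the fin is pinched (fingers press both faces) (contact force between the fingers and tray_c9 above 1 N and contact force between the fingers and tray_c10 above 1 N).
It fails at once if something else on the ledge is moved by more than 25 mm (distance of any of molcajete, crock, warmer, citrus_press, salt_jar, salsa_cup, spoon from where it was at the start of the episode above 0.025 m).
It also fails if it takes over 43 s, if anything falls off the work surface, if the arm or the gripper's body presses on something with over 40 N, if the wrist force passes 120 N, or if a joint passes its speed limit or range.

## Working session

There is one attempt and no reset: what is moved stays moved. The work goes in short steps, Python scripts to look and compute and a shell command to move; the robot and the scene stay as the last step left them, time stands still between calls to the robot, and variables do not carry over. Pictures are saved under pics/ and viewed, and the job is handed in when it is done.

```bash
ls; mkdir -p pics; python3 - <<'E'
from plant import get_obs, read_camera, calibration
import cv2,numpy as np
o=get_obs();print(o['clock'],o['eef_pos'],o['ee_rot'],o['grip_width'])
for n in['scene','top']:
    p,d=read_camera(n);cv2.imwrite(f'pics/{n}0.png',p[:,:,::-1]);np.save(f'pics/{n}0.npy',d);print(n,calibration(n))
E
```

```text
pics
0.0 [ 0.24251424 -0.57559517  0.2217756 ] [[ 9.21518557e-01  3.88333767e-01 -6.59688050e-04]
 [ 3.88334309e-01 -9.21517707e-01  1.25718630e-03]
 [-1.19706327e-04 -1.41470001e-03 -9.99998992e-01]] 0.9962730078726412
scene {'fovy': 46.28943960559394, 'cx': 286.1556385176983, 'cy': 213.69866894144337, 'rvec': array([ 2.03377474,  1.68409944, -0.53444806]), 'tvec': array([-0.0653509 , -0.3995054 ,  1.78512644])}
top {'fovy': 49.49768401532906, 'cx': 280.43188982152384, 'cy': 215.08378992890962, 'rvec': array([ 2.14884087, -2.1643038 ,  0.15650086]), 'tvec': array([-0.03701325,  0.58397681,  1.28529373])}
```

View pics/scene0.png

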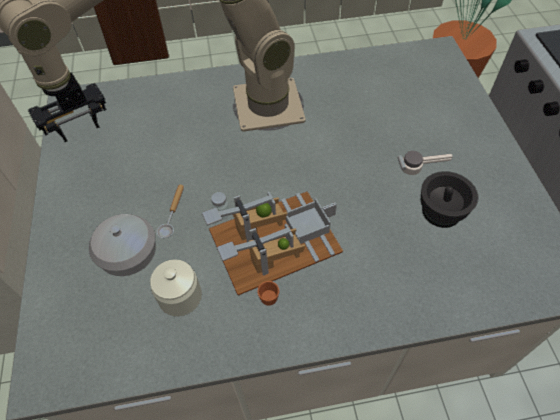

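View pics/top0.png

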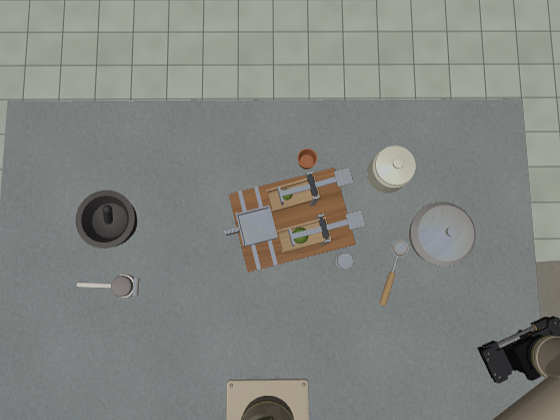

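```bash
cat > h.py <<'E'
import numpy as np,cv2
from plant import get_obs, read_camera, calibration
def px2w(n,u,v,z):
    c=calibration(n);f=210/np.tan(np.radians(c['fovy']/2));R=cv2.Rodrigues(c['rvec'])[0];C=-R.T@c['tvec']
    r=R.T@np.array([(u-c['cx'])/f,(v-c['cy'])/f,1]);return C+r*(z-C[2])/r[2]
def w2px(n,P):
    c=calibration(n);f=210/np.tan(np.radians(c['fovy']/2));K=np.array([[f,0,c['cx']],[0,f,c['cy']],[0,0,1]])
    return cv2.projectPoints(np.array(P,float).reshape(-1,3),c['rvec'],c['tvec'],K,None)[0].reshape(-1,2)
E
python3 - <<'E'
import cv2
p=cv2.imread('pics/top0.png')[140:280,215:375]
cv2.imwrite('pics/c0.png',cv2.resize(p,None,fx=5,fy=5,interpolation=cv2.INTER_CUBIC)[:600])
cv2.imwrite('pics/c0.png',cv2.resize(p,(640,560),interpolation=cv2.INTER_CUBIC))
E
```

```text
(no output)
```

View pics/c0.png

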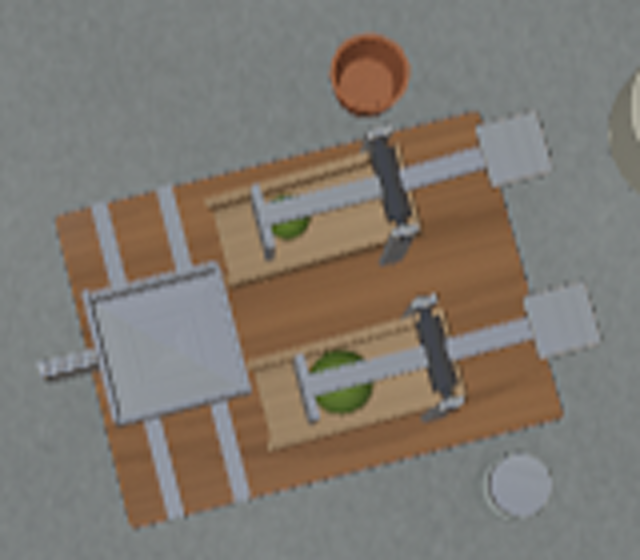

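```bash
python3 - <<'E'
from h import *
def g(a,b,z): return px2w('top',215+a/4-.4,140+b/4-.4,z)
cs=[g(57,216,.012),g(478,113,.012),g(562,415,.012),g(135,527,.012)]
for c in cs: print(c.round(4))
m=np.mean(cs,0); ex=(cs[0]-cs[1]+cs[3]-cs[2]);print(np.linalg.norm(cs[0]-cs[1]),np.linalg.norm(cs[3]-cs[2]),np.linalg.norm(cs[3]-cs[0]));ex/=np.linalg.norm(ex);ey=np.cross([0,0,1],ex)
O=m+.01*ex;O[2]=0
print('O',O,'ex',ex,'ey',ey, 'ang',np.degrees(np.arctan2(ex[1],ex[0])))
def U(P):return np.array([(P-O)@ex,(P-O)@ey,P[2]])
for n,a,b,z in[('pad_big',562,321,.152),('pad_small',515,149,.152),('fin_free',42,369,.08),('fin_root',94,361,.08),('limeb',340,381,.1),('tray L',118,424,.06),('trayTL',88,294,.072),('trayTR',215,266,.056),('trayBR',249,392,.056),('jar',519,485,.085)]:
    P=g(a,b,z);print(n,P.round(4),U(P).round(4))
W=lambda u:O+u[0]*ex+u[1]*ey+np.array([0,0,u[2]])
print('nominal paddle big',W([-.165+0,.06,.152]))
d=np.load('pics/top0.npy')
for u,v in[(355,220),(343,177),(228,231),(233,231)]:print(d[v-1:v+2,u-1:u+2])
E
```

```text
[0.6531 0.112  0.012 ]
[ 0.7301 -0.2044  0.012 ]
[ 0.5019 -0.2611  0.012 ]
[0.4223 0.0534 0.012 ]
0.3256248934267764 0.32438827413149174 0.23810304339982669
O [ 0.57444433 -0.06532392  0.        ] ex [-0.24073703  0.97059038  0.        ] ey [-0.97059038 -0.24073703  0.        ] ang 103.93004432829697
pad_big [ 0.5544 -0.2385  0.152 ] [-0.1632  0.0611  0.152 ]
pad_small [ 0.6713 -0.2102  0.152 ] [-0.164  -0.0591  0.152 ]
fin_free [0.5318 0.1146 0.08  ] [ 0.1849 -0.002   0.08  ]
fin_root [0.5372 0.0783 0.08  ] [0.1483 0.0016 0.08  ]
limeb [ 0.5201 -0.093   0.1   ] [-0.0138  0.0594  0.1   ]
tray L [0.4943 0.0627 0.06  ] [0.1436 0.047  0.06  ]
trayTL [0.5858 0.0834 0.072 ] [ 0.1416 -0.0468  0.072 ]
trayTR [ 0.6078 -0.0064  0.056 ] [ 0.0491 -0.0465  0.056 ]
trayBR [ 0.5167 -0.0303  0.056 ] [0.0479 0.0476 0.056 ]
jar [ 0.4483 -0.217   0.085 ] [-0.1168  0.1589  0.085 ]
nominal paddle big [ 0.55593052 -0.23991555  0.152     ]
[[1.2137659 1.2132428 1.2122158]
 [1.215459  1.2158458 1.2086601]
 [1.212956  1.2123834 1.2151297]]
[[1.2324618 1.2297176 1.229705 ]
 [1.2262026 1.2288822 1.2291684]
 [1.2213199 1.2222123 1.2257764]]
[[1.355631  1.2814045 1.2799555]
 [1.2756912 1.2765478 1.2768335]
 [1.2809656 1.2802905 1.2780939]]
[[1.2787515 1.2776817 1.2753541]
 [1.2772033 1.2749726 1.2778007]
 [1.2775869 1.2739086 1.2811465]]
```

```bash
python3 -m inch '[[0,0,-0.01,0.08],[0,0,-0.01,0.077],[0.02,-0.0245,-0.003,0],[0.02,-0.0245,-0.003,0],[0.02,-0.0245,0,0],[0.02,-0.0245,0,0],[0.02,-0.0245,0,0],[0.02,-0.0245,0,0],[0.02,-0.0245,0,0],[0.02,-0.0245,0,0],[0.02,-0.0245,0,0],[0.02,-0.0245,0,0]]' -1 10; python3 -m inch '[[0.02,-0.0245,0,0],[0.02,-0.0245,0,0],[0.02,-0.0245,0,0],[0.02,-0.0245,0,0],[0.02,-0.0245,0,0],[0.02,-0.0245,0,0],[0.02,-0.0245,0,0],[0.02,-0.0245,0,0],[0.02,-0.0245,0,0],[0.02,-0.0245,0,0],[0.02,-0.0245,0,0],[0.02,-0.0245,0,0]]'
cat > t.py <<'E'
from h import *
import sys
O=np.array([0.57444433,-0.06532392,0]);ex=np.array([-0.24073703,0.97059038,0]);ey=np.array([-0.97059038,-0.24073703,0])
o=get_obs();p=o['eef_pos'];R=np.array(o['ee_rot']);print('t',o['clock'],'unit',round((p-O)@ex,4),round((p-O)@ey,4),round(p[2],4),'F',np.round(o['force'],2),'grip',round(o['grip_width'],3),'yawerr',np.arctan2(np.cross(R[:2,0],-ey[:2]),R[:2,0]@-ey[:2]).round(4))
if len(sys.argv)>3:
    T=O+float(sys.argv[1])*ex+float(sys.argv[2])*ey+[0,0,float(sys.argv[3])];print('delta tool',(R.T@(T-p)).round(4))
E
python3 t.py .170 -.032 .222
```

```text
clock: 1.3
eef_pos: [0.3784, -0.2889, 0.2483]
ee_rot: [[0.971, 0.239, -0.0], [0.239, -0.971, 0.0], [-0.0, -0.0, -1.0]]
force: [0.8, 0.6, -0.4]
grip_width: 0.029
clock: 2.5
eef_pos: [0.5411, 0.0538, 0.2483]
ee_rot: [[0.971, 0.239, -0.0], [0.239, -0.971, -0.0], [-0.0, 0.0, -1.0]]
force: [0.6, 0.3, -1.1]
grip_width: 0.003
t 2.5 unit 0.1236 0.0037 0.2483 F [ 0.62  0.26 -1.12] grip 0.003 yawerr 0.0016
delta tool [ 0.0356 -0.0464  0.0262]t.py:4: DeprecationWarning: Arrays of 2-dimensional vectors are deprecated. Use arrays of 3-dimensional vectors instead. (deprecated in NumPy 2.0)
  o=get_obs();p=o['eef_pos'];R=np.array(o['ee_rot']);print('t',o['clock'],'unit',round((p-O)@ex,4),round((p-O)@ey,4),round(p[2],4),'F',np.round(o['force'],2),'grip',round(o['grip_width'],3),'yawerr',np.arctan2(np.cross(R[:2,0],-ey[:2]),R[:2,0]@-ey[:2]).round(4))
```

```bash
python3 -m inch '[[0,0,0,0],[0,0,0,0],[0,0,0,0]]' >/dev/null; python3 -W ignore t.py .170 -.032 .045
```

```text
t 2.8 unit 0.1216 0.0047 0.2482 F [ 0.05 -0.03  0.29] grip 0.003 yawerr 0.0026
delta tool [ 0.0367 -0.0486  0.2032]
```

```bash
python3 -m inch '[[0.018,-0.024,0,0],[0.019,-0.025,0,0],[0,0,0.025,0],[0,0,0.03,0],[0,0,0.03,0],[0,0,0.03,0],[0,0,0,0],[0,0,0,0]]' >/dev/null; python3 -W ignore t.py .170 -.032 .045; python3 - <<'E'
from h import *
p,d=read_camera('top');cv2.imwrite('pics/t1.png',cv2.resize(p[140:280,195:355,::-1],(640,560)))
p,d=read_camera('scene');cv2.imwrite('pics/s1.png',cv2.resize(p[160:300,230:390,::-1],(640,560)))
E
```

```text
t 3.6 unit 0.1707 -0.0328 0.1343 F [-0.93  0.31 -0.02] grip 0.003 yawerr 0.0026
delta tool [-0.0008  0.0007  0.0893]
```

View pics/t1.png

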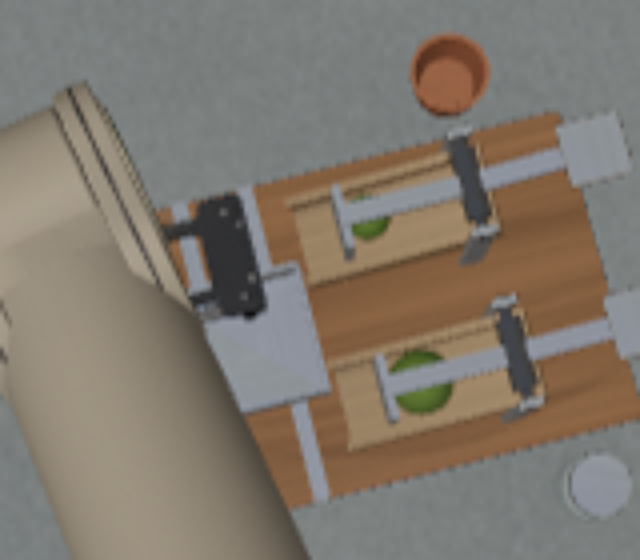

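View pics/s1.png

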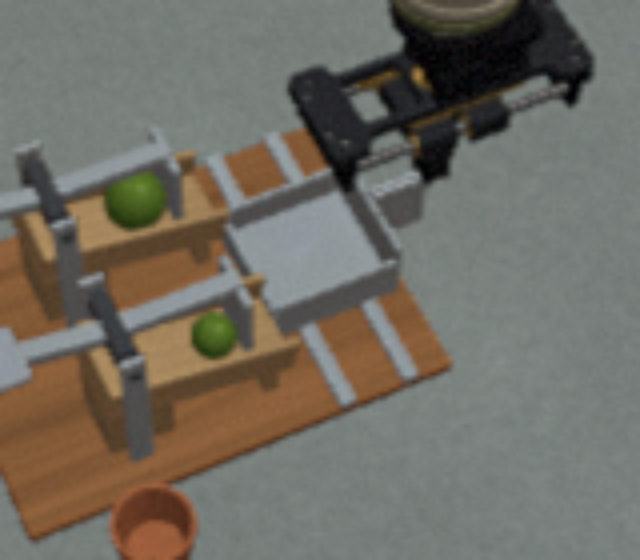

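```bash
python3 -m inch '[[0,0,0.02,0],[0,0,0.02,0],[0,0,0.02,0],[0,0,0.02,0],[0,0,0.007,0],[0,0,0,0],[0,0,0,0]]' >/dev/null; python3 -W ignore t.py .170 .0455 .045; python3 - <<'E'
from h import *
p,d=read_camera('scene');cv2.imwrite('pics/s2.png',cv2.resize(p[160:300,230:390,::-1],(640,560)))
E
```

```text
t 4.4 unit 0.1715 -0.0338 0.048 F [ 0.95  0.45 -0.35] grip 0.007 yawerr 0.0015
delta tool [-0.0793  0.0017  0.0029]
```

View pics/s2.png

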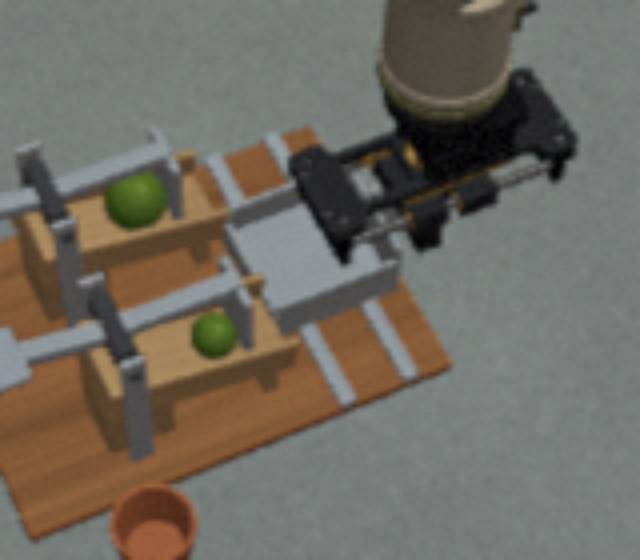

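```bash
python3 -m inch '[[-0.008,0,0,0],[-0.008,0,0,0],[-0.008,0,0,0],[-0.008,0,0,0],[-0.008,0,0,0],[-0.008,0,0,0],[-0.008,0,0,0],[-0.008,0,0,0],[-0.007,0,0,0]]'; python3 -W ignore t.py .170 .0455 .045;python3 -m inch '[[-0.003,0,0,0],[-0.003,0,0,0],[-0.002,0,0,0],[0,0,0,0]]'; python3 -W ignore t.py .170 .0455 .045
```

```text
clock: 5.35
eef_pos: [0.4954, 0.0919, 0.0465]
ee_rot: [[0.971, 0.239, -0.0], [0.239, -0.971, -0.0], [-0.0, 0.0, -1.0]]
force: [1.2, 0.4, 0.3]
grip_width: 0.006
t 5.35 unit 0.1716 0.0389 0.0465 F [1.19 0.4  0.33] grip 0.006 yawerr 0.0014
delta tool [-0.0066  0.0016  0.0015]
clock: 5.75
eef_pos: [0.4891, 0.0903, 0.0466]
ee_rot: [[0.971, 0.239, 0.002], [0.239, -0.971, 0.001], [0.002, -0.0, -1.0]]
force: [4.3, 0.5, -3.3]
grip_width: 0.006
t 5.75 unit 0.1716 0.0454 0.0466 F [ 4.32  0.46 -3.34] grip 0.006 yawerr 0.0014
delta tool [-0.0001  0.0016  0.0016]
```

```bash
python3 -m inch '[[-0.003,0,0,0],[0,0,0,0]]'|grep force; python3 -W ignore t.py;python3 -m inch '[[0.015,0,0,0],[0.015,0,0,0],[0,0,-0.02,0],[0,0,-0.04,0],[0,0,-0.04,0],[0,0,-0.04,0],[0,0,-0.04,0],[0,0,-0.02,0],[0,0,0,0],[0,0,0,0]]'>/dev/null; python3 -W ignore t.py -.167 .06 .2; python3 - <<'E'
from h import *
p,d=read_camera('scene');cv2.imwrite('pics/s3.png',cv2.resize(p[160:300,230:390,::-1],(640,560)))
p,d=read_camera('top');cv2.imwrite('pics/t3.png',cv2.resize(p[140:280,215:375,::-1],(640,560)))
E
```

```text
force: [19.0, 4.3, -15.6]
t 5.95 unit 0.1716 0.0455 0.0471 F [ 19.     4.3  -15.57] grip 0.007 yawerr 0.0014
t 6.95 unit 0.1716 0.0194 0.246 F [-0.11  0.35  0.25] grip 0.007 yawerr 0.0014
delta tool [-0.0401  0.3387  0.0461]
```

View pics/s3.png

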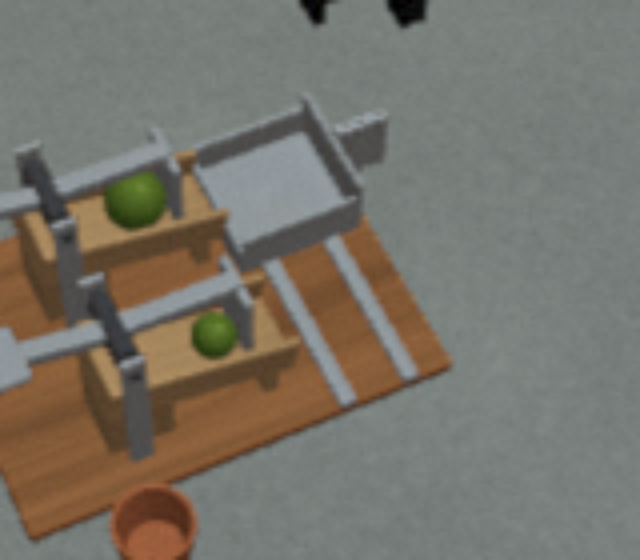

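View pics/t3.png

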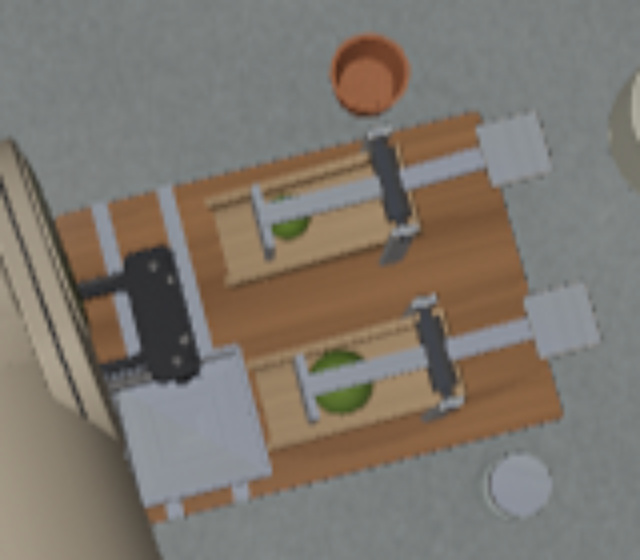

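```bash
python3 -m inch '[[-0.004,0.034,0,0],[-0.004,0.034,0,0],[-0.004,0.034,0,0],[-0.004,0.034,0,0],[-0.004,0.034,0,0],[-0.004,0.034,0,0],[-0.004,0.034,0,0],[-0.004,0.034,0,0],[-0.004,0.034,0,0],[-0.005,0.035,0,0],[0,0,0,0],[0,0,0,0]]'>/dev/null; python3 -W ignore t.py -.170 .061 .165;
```

```text
t 8.25 unit -0.1693 0.0613 0.2448 F [0.01 0.43 0.94] grip 0.005 yawerr 0.0026
delta tool [0.0004 0.0008 0.0798]
```

```bash
python3 -m inch '[[0,0,0.02,0],[0,0,0.02,0],[0,0,0.02,0],[0,0,0.015,0],[0,0,0,0]]'>/dev/null; python3 -W ignore t.py -.170 .061 .15;python3 - <<'E'
from h import *
p,d=read_camera('scene');cv2.imwrite('pics/s4.png',cv2.resize(p[160:300,180:340,::-1],(640,560)))
E
```

```text
t 8.75 unit -0.1675 0.0613 0.1692 F [ 0.44 -0.17  0.11] grip 0.006 yawerr -0.0002
delta tool [0.0003 0.0025 0.0191]
```

View pics/s4.png

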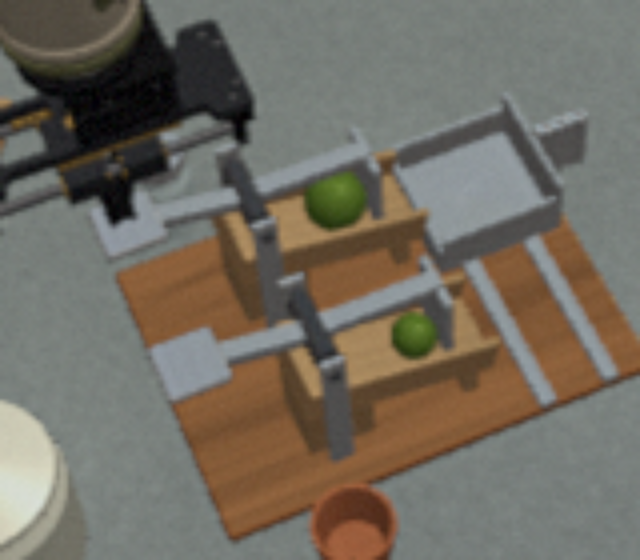

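```bash
python3 -m inch '[[0,0,0.01,0],[0,0,0.01,0],[0,0,0.01,0],[0,0,0.008,0],[0,0,0.008,0],[0,0,0.005,0],[0,0,0,0]]'>/dev/null; python3 -W ignore t.py -.170 .061 .115;python3 - <<'E'
from h import *
p,d=read_camera('scene');cv2.imwrite('pics/s5.png',cv2.resize(p[160:300,180:340,::-1],(640,560)))
E
```

```text
t 9.5 unit -0.1691 0.0606 0.1199 F [ 0.86 -1.75  2.51] grip 0.003 yawerr 0.0012
delta tool [-0.0004  0.0009  0.0049]
```

View pics/s5.png

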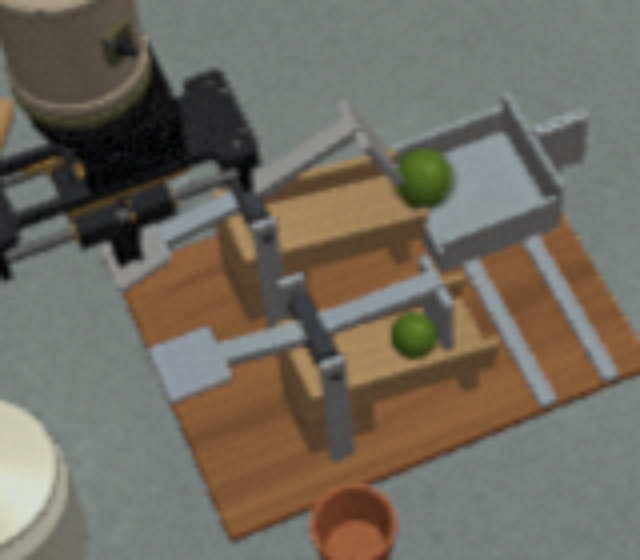

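The lime has passed under the gate and is rolling out (425,178). I'll hold a little, then look.

```bash
python3 -m inch '[[0,0,0,0],[0,0,0,0],[0,0,0,0],[0,0,0,0],[0,0,0,0],[0,0,0,0]]'>/dev/null; python3 -W ignore t.py;python3 - <<'E'
from h import *
p,d=read_camera('scene');cv2.imwrite('pics/s6.png',cv2.resize(p[160:300,180:340,::-1],(640,560)))
E
```

```text
t 10.15 unit -0.1692 0.0606 0.1206 F [-0.33 -0.51  2.13] grip 0.003 yawerr 0.0013
```

View pics/s6.png

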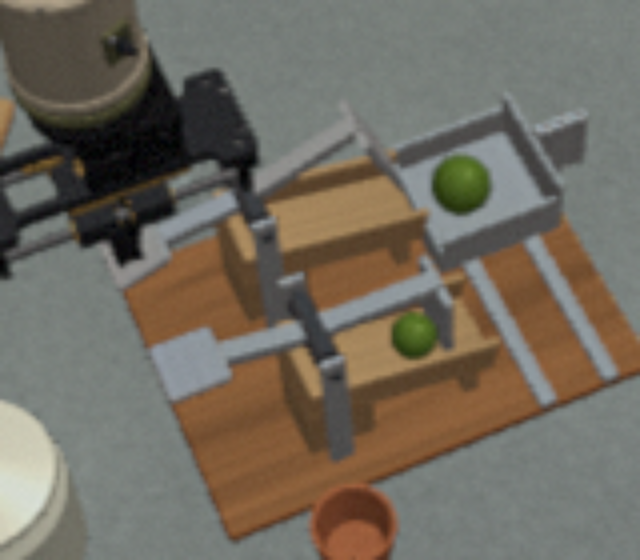

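The lime (462,184) is in the tray. Now let the paddle up slowly and clear off.

```bash
python3 -m inch '[[0,0,-0.006,0],[0,0,-0.008,0],[0,0,-0.008,0],[0,0,-0.008,0],[0,0,-0.01,0],[0,0,-0.02,0],[0,0,-0.03,0],[0,0,-0.03,0],[0,0,0,0],[0,0,0,0],[0,0,0,0],[0,0,0,0]]'>/dev/null; python3 -W ignore t.py;python3 - <<'E'
from h import *
for k in range(2):
  p,d=read_camera('scene');cv2.imwrite(f'pics/s7{k}.png',cv2.resize(p[160:300,180:340,::-1],(640,560)))
  q,d=read_camera('top');cv2.imwrite(f'pics/t7{k}.png',cv2.resize(q[140:280,215:375,::-1],(640,560)))
  for im in(p[160:300,180:340],q[140:280,215:375]):
    m=cv2.inRange(im,(0,40,0),(140,255,60))&((im[:,:,1].astype(int)-im[:,:,0]>15).astype('uint8')*255)
    n,_,s,c=cv2.connectedComponentsWithStats(m);print([(s[i][4],c[i].round(2)) for i in range(1,n) if s[i][4]>20])
E
```

```text
t 11.4 unit -0.169 0.061 0.2394 F [-0.18  0.09  1.09] grip 0.009 yawerr 0.0012
[(np.int32(128), array([118.29,  43.66])), (np.int32(80), array([103.41,  83.16]))]
[(np.int32(24), array([72.04, 56.58])), (np.int32(154), array([ 46.41, 106.09]))]
[(np.int32(127), array([118.25,  43.65])), (np.int32(81), array([103.37,  83.2 ]))]
[(np.int32(24), array([72.04, 56.58])), (np.int32(154), array([ 46.4 , 106.05]))]
```

View pics/s71.png

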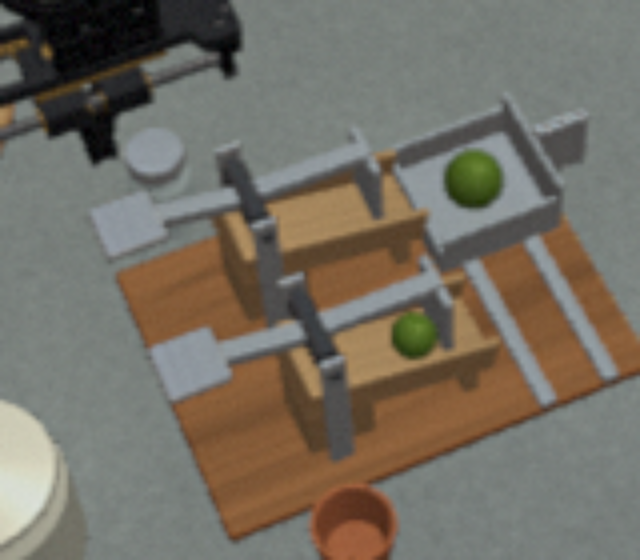

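View pics/t71.png

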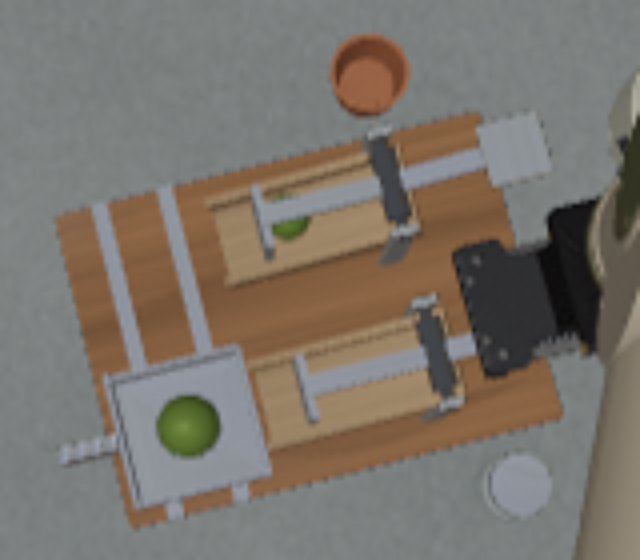

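```bash
python3 -m inch '[[0,0,0,0],[0,0,0,0],[0,0,0,0],[0,0,0,0],[0,0,0,0],[0,0,0,0],[0,0,0,0],[0,0,0,0]]'>/dev/null; python3 - <<'E'
from plant import workorder
from h import *
q,d=read_camera('top');q=q[140:280,215:375]
m=cv2.inRange(q,(0,40,0),(140,255,60))&((q[:,:,1].astype(int)-q[:,:,0]>15).astype('uint8')*255)
n,_,s,c=cv2.connectedComponentsWithStats(m);print([(s[i][4],c[i].round(2)) for i in range(1,n) if s[i][4]>20])
print(workorder.job_done())
E
```

```text
[(np.int32(24), array([72.04, 56.58])), (np.int32(153), array([ 46.41, 106.12]))]
the job is handed in; nothing more can be done
None
```

The larger lime is in the catch tray in front of its chute, and I have handed the job in; the hand-in gave no verdict.

- **Tray:** I pushed it about 60 mm by one face of its fin with shut fingers, until it met its stop. The force there rose to about 25 N on the last nudge, as expected against a hard stop.
- **Lime:** I pressed the larger lime's paddle down with the fingertips. The lime rolled under the gate into the tray, and I then let the paddle up and backed clear.
- **Last checks:** The pictures show the lime at rest near the middle of the tray, with less than 0.1 px of movement between the last frames. Both paddles look level with their gates shut. The smaller lime has not visibly moved, nor have the jar and cup beside the chutes. The gripper was about 90 mm above the paddle, touching nothing.

I did not look at the other things on the ledge (mortar, warmer, press, spoon) again at the end, but the arm only passed above them or stayed away. No check failed or disagreed. I stopped at about 12 s of the 43 s allowed.

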